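# Raise the spark guard, slide the bench pin out to the gauge and hold it

### The job

At the jeweller's soldering station, lift the clear hinged guard by its bar all the way back and set it gently against its stop. Then slide the wooden bench pin, flat on the fire brick and straight out over the brick's end, until its notched nose is level with the pointer of the steel gauge; it would tip there by itself, so finish while still holding it level with the gripper, ready for sawing. Leave the other things on the bench where they are.

Things in the scene. Friction and masses are not known exactly. Their poses are not given: they have to be found in the camera images.
- guard (a joint): angle of the clear guard about its hinge: 0 = lowered, level over the brick; grows as it is lifted; 1.75 = against its stop, 10 degrees past upright. The hinge is stiff (friction 0.25 N m): the guard stays at any angle where it is left. Starts between 0 and 0.35
- guard_hinge (a point): on the guard's hinge line (which is level, 132 mm above the bench), beside the middle of the guard. x axis along the hinge line, parallel to the fire brick's outward direction; at joint 0 the y axis points level from the hinge to the bar, and it turns with the guard
- guard_bar (a point): middle of the guard's aluminium lifting bar: round, 12 mm thick, 140 mm free length between its side arms, parallel to the hinge, 140 mm from the hinge line. Between hinge and bar is a clear sheet 150 mm wide, 4 mm thick, that ends 40 mm short of the bar's centre line. x axis along the bar; axes turn with the guard
- brick_edge (a point): middle of the top edge of the fire brick's outward end. The pale brick (230 x 115 mm, top 68 mm above the bench) is fixed in a steel tray; x axis points outward along the brick's length, y axis to its left seen along x, z up. The guard is hinged along the brick's y-negative side, 75 mm from the brick's middle line, and its two posts stand 140 mm high, with stop lugs up to 173 mm
- pin_grip (a point): centre of the bench pin's grip block: an upright wooden block 24 mm along the board, 50 mm across it, 34 mm tall, standing on the board's tail end (its centre is 20 mm from the tail, 31 mm above the brick's top, 17 mm above the board's top face). x axis along the board to its nose, z up. Lies under the guard until that is lifted
- pin_nose (a point): middle of the bench pin's nose end, at the top face of the wood (in the V notch between the two prong tips, level with the tips), 180 mm ahead of the grip block's centre. The bench pin is a loose hardwood board 200 x 60 x 14 mm, about 0.34 kg, lying flat on the brick, with a steel anvil plate 60 x 56 x 8 mm on top near its middle; its centre of mass is about 97 mm behind the nose. x axis along the board outward, z up
- pointer_tip (a point): tip of the pointer of the fixed steel gauge that stands beyond the brick's end beside the board's path: a 14 mm post 95 mm tall on a 48 mm foot, with a 4 mm thick pointer blade at the board's height, whose tip is 45 mm to the side (y-negative) of the brick's middle line and 112 to 147 mm beyond the brick's end. x axis is the brick's outward direction
- third_hand: black round weighted base 60 mm wide, 72 mm tall, with a small steel tweezer arm (bystander)
- pick_stand: black round stand 56 mm wide with three upright steel picks, 87 mm tall (bystander)
- mandrel: tapered steel rod 26 mm thick, 200 mm long, lying on the bench; origin at its thick end (bystander)
- hammer: hammer lying on the bench (bystander)
- jar: white lidded jar 60 mm wide, 65 mm tall (bystander)
- measuring_cup: glass cup with a handle, 76 mm wide, 85 mm tall (bystander)
- bench_block: square steel block 65 x 65 x 20 mm (bystander)
Mind the look-alikes: they are no part of the job. Of the things shaped like the part that bears pin_grip, the wooden one is meant.

How it is judged:
By the outcome, as a careful person would: the job done as asked, in the order asked, and still so for the second after the job is handed in, while the arm keeps its last pose, push and grip.
It also fails if it takes over 58 s, if anything falls off the work surface, if the arm or the gripper's body presses on something with over 40 N, if the wrist force passes 120 N, or if a joint passes its speed limit or range.

### The arm

A 7-joint arm with a two-finger parallel gripper is mounted at the origin on the work surface. World frame = base frame: x ahead of the robot, y to its left, z up, the work surface at z = 0. Lengths are in m, angles in rad, forces in N, time in s.
With the tool pointing down it reaches from about 0.4 to 0.85 m from the base axis. Payload 10.4 kg.
Tool frame: the origin (TCP) lies midway between the tips of the shut fingers; the grasp point (between the pads) lies 19 mm behind it (r.grasp_offset is the distance from the TCP to the grasp point, in m); z points along the fingers, y is the line along which they close (so a half turn about z gives the same grasp; the last joint's range is limited). The gripper opens to 87 mm and grips with 3 to 60 N. Pads are 19 mm wide; open, the fingers measure 117 mm over their backs; the gripper's body (75 mm by 190 mm) begins 51 mm behind the grasp point.
Start: joints at [-1.338, 0.332, -0.065, 1.46, 0.022, 1.35, -0.088], TCP at [0.158, 0.605, 0.223] pointing down, gripper open.
Joint ranges: [-2.6, 2.6], [-0.5, 2.12], [-1.47, 1.34], [0.16, 2.42], [-1.27, 4.41], [0.06, 2.06], [-2.6, 2.6]. Speed limits (rad/s): [2.22, 2.22, 2.79, 2.79, 3.14, 3.14, 3.14].

### API

Orientations are given as a unit quaternion [x, y, z, w].
In Python, from bench import r gives the robot as it stands.
- The arm moves only by the tool drive_tool, never from a script. Its argument "moves" is a list that holds one entry, the list of rows, each a list of 7 numbers: the shift along the tool's x, y, z in m, then the turn, a rotation vector about the tool's x, y, z in rad, then the opening, from 0 (shut) to 1 (fully open). In form: [[[tx, ty, tz, ax, ay, az, jaw], ...]]. A call has 1 to 10 rows; each row shifts and turns the commanded pose from where the row before left it, along the tool's axes as they then stand; what a row does not reach is not made up. A row lasts 1/10 s, in which the tool goes at most 50 mm and 8.59 degrees, less where a joint would pass 70% of its speed; a pose out of reach is approached as far as the arm can. A call is refused whole if a number of a shift passes 0.05 or a number of a turn 0.15, either way. A call with a gripper value outside its range is refused whole. The fingers move at their own pace and stop on an object; "squeeze" is the grip in N (left out, the last holds). Time passes only in rows, so rows that do not move let the fingers close. It gives the time, the measured TCP pose, the force, the opening and the grip force at its end, in the units of the state.
- r.read_state(): the state, without advancing time (a new reading comes with each control period).
- r.camera(name): name is "side" or "top" or "wrist"; returns the picture (400x640x3 uint8, red, green, blue); there is no depth.
- r.camera_info(name): a dict with "mtx" (3x3 intrinsics, pixels), "k1" (the pictures are not rectified: a ray, as slopes to the right and down, at radius r is drawn at 1 + k1 r^2 times it, then the intrinsics apply), "rvec" (rotation vector, rad) and "tvec" (3), from world to camera coordinates, as OpenCV has them; the wrist camera has in their place "T_tool_cam" (4x4, takes a point from camera to tool coordinates, whose origin is the TCP and whose axes are the flange's). Camera axes: x right, y down, z forward; pixel columns grow to the right and rows downward; lengths in m; the calibration is good to about 2 mm. A picture is of the moment at which its call begins: read the wrist's pose just before it. camera_info takes no time and is no camera call.
- r.close_job(): hands the job in; it is judged then, once.
Trained networks look in the newest picture that a camera, given by its name, has taken for a name from the list of things; names that differ only in an ending like _2 or _b are one class to them, and where a whole thing is asked for, a point or a joint stands for the part that bears it (a point fixed in the world has none). Each returns a list of dicts, best first, with "conf" (0 to 1); they miss things now and then, are a little off and sometimes report something else, mostly with a low value. They report only what shows in the picture. A call takes as long as a camera call. They do not tell look-alikes from the thing itself.
- r.find_in(camera, query): "bbox" ([left, top, right, bottom] in pixels, round what is visible of it).
- r.place_of(camera, query): "at" ([column, row] in pixels: a listed point, or the origin of a listed thing).
The state is a dict: "time": time; "joint_positions": joint angles; "joint_vel": joint speeds; "joint_torque": joint torques, N m; "ee_pos": TCP position; "eef_rot": TCP orientation; "ft_force": force on the tool from outside, world axes, zero at the start; "torque": the same for the moment, N m; "width": finger opening in m; "grip_force": force on a finger pad.
Only numpy, scipy, OpenCV 4.12 (cv2) and the standard library are available. Lean on these libraries where they do the work, as an engineer would, in place of code of your own. Each camera call takes 0.05 s, during which the arm holds its last target. There are 200 camera calls.

## Working session

There is one attempt and no reset: what is moved stays moved. The work goes in short steps, Python scripts to look and compute and a tool call to move; the robot and the scene stay as the last step left them, time stands still between calls to the robot, and variables do not carry over. Pictures are saved under pics/ and viewed, at most 10 in all, crops included, and the job is handed in when it is done.

Besides the shell and the picture viewer there is one more tool, called after "Request:" by a JSON object that holds its "name" and its "arguments". drive_tool: Moves the arm, as the interface text tells. Its arguments: {"type":"object","properties":{"moves":{"type":"array"},"squeeze":{"type":"number"}},"required":["moves"]}

```bash
mkdir -p pics; ls; python3 - <<'E'
from bench import r
import cv2
s=r.read_state();print(s)
for c in("side","top"):
    im=r.camera(c);cv2.imwrite(f"pics/{c}0.png",im[:,:,::-1]);i=r.camera_info(c);print(c,i)
    for q in("guard_hinge","guard_bar","brick_edge","pin_grip","pin_nose","pointer_tip"):
        print(q,[(round(d["conf"],2),[round(float(v)) for v in d["at"]]) for d in r.place_of(c,q)][:4])
print(r.camera_info("wrist"))
E
```

```text
pics
{'time': 0.0, 'joint_positions': array([-1.3375844 ,  0.33288414, -0.06471592,  1.46097376,  0.02156904,
        1.34990434, -0.08853279]), 'joint_vel': array([ 0.0003864 ,  0.00131052,  0.00065579,  0.00060392, -0.00065562,
       -0.00180447,  0.00072023]), 'joint_torque': array([-2.03843506e-04, -6.23271561e+01,  2.41528504e-02, -3.89905035e+01,
       -6.14787801e-02,  3.96289013e-02,  1.40792508e-04]), 'ee_pos': array([0.15802889, 0.60427129, 0.22173083]), 'eef_rot': array([ 1.27558885e-01,  9.91830725e-01, -7.33764743e-04, -7.70165504e-05]), 'ft_force': array([0.18860371, 0.12346818, 0.63395613]), 'torque': array([ 0.03328874,  0.0139824 , -0.02682568]), 'grip_force': 0.0, 'width': 0.08747611708206048}
side {'mtx': array([[427.26073987,   0.        , 323.63372811],
       [  0.        , 427.26073987, 200.02623467],
       [  0.        ,   0.        ,   1.        ]]), 'k1': 0.03551810880240306, 'rvec': array([ 0.4463394 , -2.82060137,  1.06364698]), 'tvec': array([0.5000101 , 0.17988182, 1.07141617])}
guard_hinge [(0.95, [303, 150])]
guard_bar [(0.75, [355, 158]), (0.68, [2
[... 616 characters left out ...]
pin_grip [(0.85, [380, 190]), (0.78, [424, 266])]
pin_nose [(0.73, [422, 339]), (0.72, [311, 199]), (0.37, [241, 210])]
pointer_tip [(0.73, [264, 181])]
{'mtx': array([[326.67590246,   0.        , 323.28521521],
       [  0.        , 326.67590246, 196.06454816],
       [  0.        ,   0.        ,   1.        ]]), 'k1': -0.037903801793367754, 'T_tool_cam': array([[-2.16403773e-04, -9.65006725e-01, -2.62225044e-01,
         7.21556173e-02],
       [ 9.99999700e-01, -1.37755781e-05, -7.74564395e-04,
        -4.66044917e-04],
       [ 7.43847549e-04, -2.62225132e-01,  9.65006439e-01,
        -1.62053777e-01],
       [ 0.00000000e+00,  0.00000000e+00,  0.00000000e+00,
         1.00000000e+00]])}
```

View pics/side0.png

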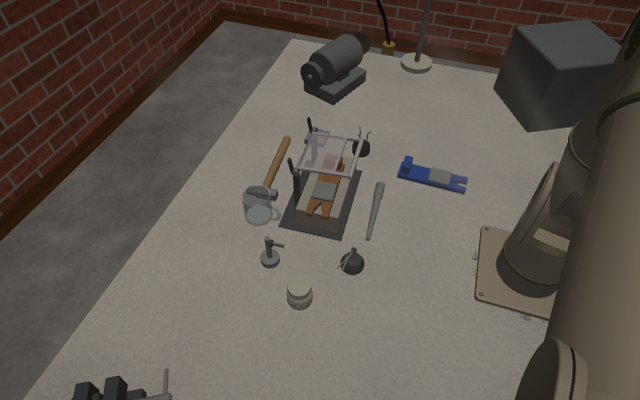

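View pics/top0.png

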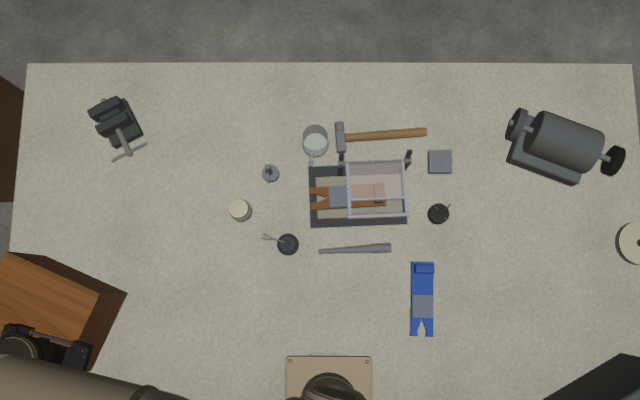

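The top view shows the wooden pin under the guard, with its grip block at (380,190) and nose at about (311,198). The blue look-alike is at (424,266) top and (404,164) side. The gauge is at (270,173), and the guard bar runs along row ~215. I choose the wooden pin and check it in one close crop.

```bash
python3 - <<'E'
import cv2,numpy as np
a=cv2.imread("pics/top0.png")[140:240,250:420]
b=cv2.imread("pics/side0.png")[110:290,240:400]
cv2.imwrite("pics/c1.png",cv2.resize(a,(765,450),interpolation=cv2.INTER_CUBIC))
cv2.imwrite("pics/c2.png",cv2.resize(b,(528,594),interpolation=cv2.INTER_CUBIC))
E
cat > h.py <<'E'
import numpy as np,cv2
from bench import r
from scipy.spatial.transform import Rotation as R
def cam(c):
    i=r.camera_info(c)
    if c!="wrist": Rm=cv2.Rodrigues(np.array(i["rvec"]))[0];return i,Rm,np.array(i["tvec"])
    s=r.read_state();T=np.eye(4);T[:3,:3]=R.from_quat(s["eef_rot"]).as_matrix();T[:3,3]=s["ee_pos"]
    E=np.linalg.inv(T@i["T_tool_cam"]);return i,E[:3,:3],E[:3,3]
def dist(i):return np.array([i["k1"],0,0,0,0.])
def proj(C,P):
    i,Rm,t=C;return cv2.projectPoints(np.atleast_2d(P).astype(float),cv2.Rodrigues(Rm)[0],t,i["mtx"],dist(i))[0][:,0]
def atz(C,uv,z):
    i,Rm,t=C;n=cv2.undistortPoints(np.array([[uv]],float),i["mtx"],dist(i))[0,0]
    d=Rm.T@np.array([n[0],n[1],1]);o=-Rm.T@t;return o+d*(z-o[2])/d[2]
E
```

```text
(no output)
```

View pics/c1.png

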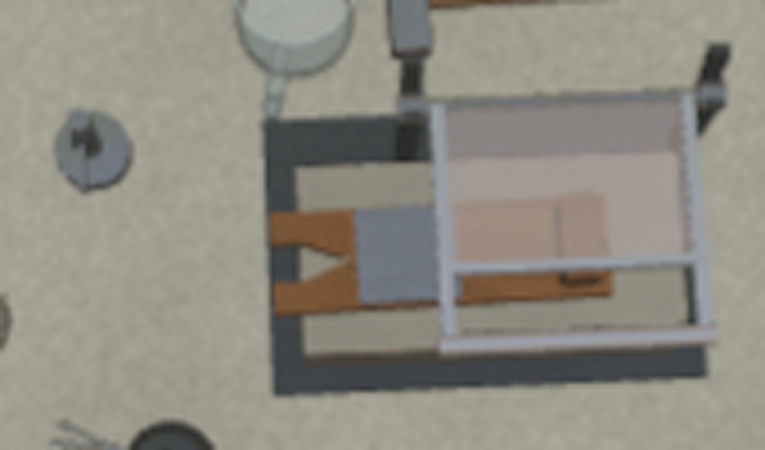

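View pics/c2.png

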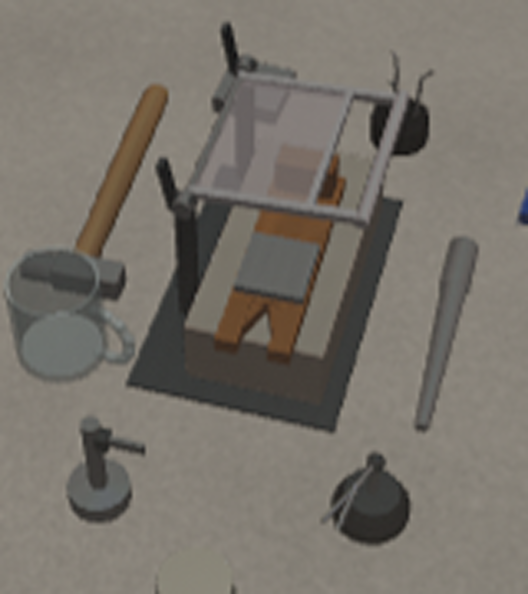

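The crops confirm the wooden pin on the brick under the clear guard. Its nose mid is at c1 (272,263) and its block at c1 (582,245). The gauge post top is at c1 (82,120), with the pointer tip at c2 (143,450). Next I fit the poses.

```bash
python3 - <<'E'
from h import *
T=cam("top");S=cam("side")
t=lambda u,v:(250+u/4.5,140+v/4.5)
s=lambda u,v:(240+u/3.3,110+v/3.3)
# brick
for n,p,q,z in[("brickL far",t(296,168),s(186,330),.068),("brickL near",t(302,354),s(333,348),.068),("prong far tip outer",t(270,213),s(216,346),.082),
 ("prong near tip outer",t(274,313),s(290,357),.082),("posttop",t(82,118),s(92,424),.095),("tip",t(87,188),s(143,450),.075),
 ("barL",t(442,346),s(363,215),.16),("barR",t(713,336),s(402,97),.16),("block top",t(582,240),s(308,165),.116),
 ("foot",t(93,150),s(99,490),.005),("hingeL",t(402,104),s(183,203),.132),("hingeR",t(720,92),s(243,68),.132)]:
    # triangulate
    f=[]
    for C,p_ in((T,p),(S,q)):
        i,Rm,tt=C; x=cv2.undistortPoints(np.array([[p_]],float),i["mtx"],dist(i))[0,0]
        f.append((np.c_[Rm,tt],x))
    X=cv2.triangulatePoints(f[0][0],f[1][0],f[0][1],f[1][1])[:,0];X=X[:3]/X[3]
    print(n,atz(T,p,z).round(4)[:2],atz(S,q,z).round(4)[:2],"tri",X.round(4))
E
```

```text
brickL far [0.5904 0.0364] [0.5864 0.0421] tri [0.5904 0.0363 0.0605]
brickL near [0.4778 0.0323] [0.472  0.0233] tri [0.4732 0.0319 0.0791]
prong far tip outer [0.5601 0.0514] [0.5548 0.0607] tri [0.5604 0.0515 0.0701]
prong near tip outer [0.5002 0.0487] [0.498  0.0532] tri [0.5002 0.0488 0.0763]
posttop [0.6146 0.1626] [0.6116 0.1665] tri [0.6147 0.163  0.0896]
tip [0.5765 0.161 ] [0.5749 0.1635] tri [0.5766 0.1613 0.0715]
barL [ 0.4703 -0.0463] [ 0.4696 -0.0346] tri [ 0.4721 -0.0469  0.1473]
barR [ 0.4762 -0.1964] [ 0.4751 -0.1748] tri [ 0.4795 -0.2     0.1381]
block top [ 0.5381 -0.1294] [ 0.5367 -0.1185] tri [ 0.5402 -0.1307  0.104 ]
foot [0.6152 0.1652] [0.6148 0.1641] tri [0.6146 0.165  0.0065]
hingeL [ 0.6144 -0.0254] [ 0.6129 -0.0296] tri [ 0.6122 -0.0254  0.1366]
hingeR [ 0.6219 -0.2083] [ 0.6204 -0.2   ] tri [ 0.6239 -0.2098  0.1234]
```

Request:
{"name": "drive_tool", "arguments": {"moves": [[[-0.04,-0.0245,-0.008,0,0,0,1],[-0.04,-0.0245,-0.008,0,0,0,1],[-0.04,-0.0245,-0.008,0,0,0,1],[-0.04,-0.0245,-0.008,0,0,0,1],[-0.04,-0.0245,-0.008,0,0,0,1],[-0.04,-0.0245,-0.008,0,0,0,1],[-0.04,-0.0245,-0.008,0,0,0,1],[-0.04,-0.0245,-0.008,0,0,0,1],[-0.04,-0.0245,-0.008,0,0,0,1],[-0.04,-0.0245,-0.008,0,0,0,1]]]}}

```text
time: 1.7
ee_pos: [0.4842, 0.2648, 0.3032]
eef_rot: [0.128, 0.992, 0.0, 0.0]
ft_force: [0.1, 0.2, 0.5]
width: 0.0868
grip_force: 0.0
```

Request:
{"name": "drive_tool", "arguments": {"moves": [[[0,0,0,0,0,0.1275,1],[0,0,0,0,0,0.1275,1],[0,0,0,0,0,0.1275,1],[0,0,0,0,0,0.1275,1],[0,0,0,0,0,0.1275,1],[0,0,0,0,0,0.1275,1],[0,0,0,0,0,0.1275,1],[0,0,0,0,0,0.1275,1],[0,0,0,0,0,0.1275,1],[0,0,0,0,0,0.1275,1]]]}}

```text
time: 2.7
ee_pos: [0.4831, 0.2665, 0.3026]
eef_rot: [0.695, 0.719, 0.0, -0.0]
ft_force: [-0.2, -0.0, -0.2]
width: 0.0868
grip_force: 0.0
```

```bash
python3 - <<'E'
from h import *
C=cam("wrist");im=r.camera("wrist");cv2.imwrite("pics/w1.png",im[:,:,::-1])
for q,z in(("pointer_tip",.075),("pin_nose",.082),("brick_edge",.068),("guard_bar",.14)):
    print(q,[(round(d["conf"],2),[round(float(v)) for v in d["at"]],atz(C,d["at"],z).round(4)) for d in r.place_of("wrist",q)][:3])
E
```

```text
pointer_tip [(0.93, [392, 247], array([0.5744, 0.1659, 0.075 ]))]
pin_nose []
brick_edge [(0.9, [355, 328], array([0.5358, 0.037 , 0.068 ]))]
guard_bar []
```

View pics/w1.png

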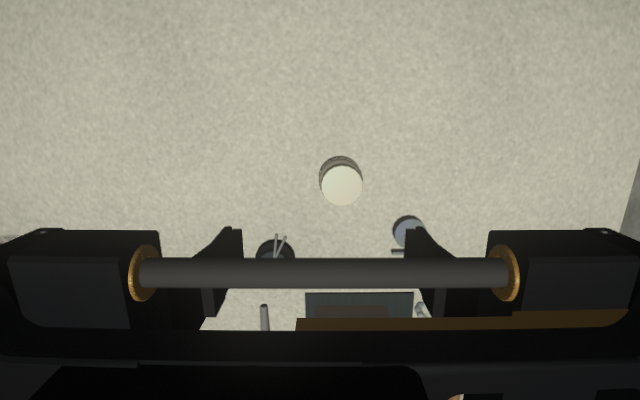

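Request:
{"name": "drive_tool", "arguments": {"moves": [[[-0.045,0,0,0,0,0,0.6],[-0.045,0,0,0,0,0,0.6],[-0.045,0,0,0,0,0,0.6],[-0.045,0,0,0,0,0,0.6],[-0.045,0,0,0,0,0,0.6],[-0.04,0,0,0,0,0,0.6],[0,0,0,0,0,0,0.6],[0,0,0,0,0,0,0.6]]]}}

```text
time: 3.75
ee_pos: [0.4937, 0.001, 0.3027]
eef_rot: [0.693, 0.721, 0.0, -0.0]
ft_force: [0.4, 0.1, -0.2]
width: 0.0526
grip_force: 0.0
```

```bash
python3 - <<'E'
from h import *
C=cam("wrist");im=r.camera("wrist");cv2.imwrite("pics/w2.png",im[:,:,::-1])
for q,z in(("pointer_tip",.075),("pin_nose",.082),("pin_grip",.099),("brick_edge",.068),("guard_bar",.14),("guard_hinge",.132)):
    print(q,[(round(d["conf"],2),[round(float(v)) for v in d["at"]],atz(C,d["at"],z).round(4)) for d in r.place_of("wrist",q)][:3])
E
```

```text
pointer_tip [(0.64, [404, 23], array([0.5747, 0.1658, 0.075 ]))]
pin_nose [(0.77, [361, 126], array([0.5344, 0.0535, 0.082 ]))]
pin_grip [(0.47, [360, 126], array([0.5311, 0.0542, 0.099 ]))]
brick_edge [(0.65, [361, 140], array([0.5371, 0.0357, 0.068 ]))]
guard_bar [(0.7, [305, 286], array([ 0.4778, -0.1206,  0.14  ]))]
guard_hinge [(0.54, [361, 142], array([0.53  , 0.0402, 0.132 ]))]
```

View pics/w2.png

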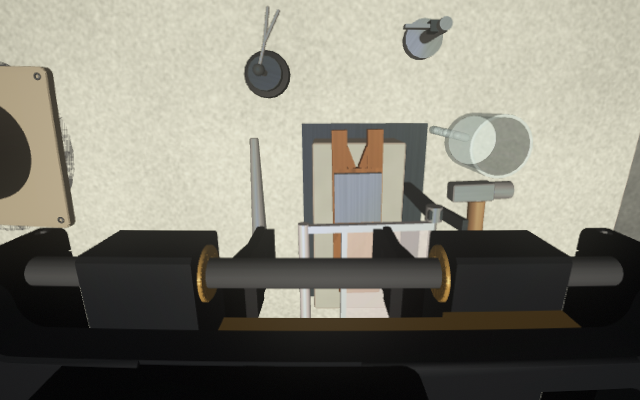

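The picture shows the pin nose tips at row ~130 (notch 361,130), the pointer tip at (404,25), the guard's near arm at row 228, and the bar's line at column ~304. The bar's x and z follow from intersecting the three views.

```bash
python3 - <<'E'
from h import *
u=np.array([-.037,.9993,0]);v=np.array([.9993,.037,0])
def line(obs):
    A=[];b=[]
    for c,p in obs:
        C=cam(c);o=-C[1].T@C[2];d=atz(C,p,.1)-o;n=np.cross(d,u);n/=np.linalg.norm(n)
        A.append([n@v,n[2]]);b.append(n@o)
    A=np.array(A);b=np.array(b);x=np.linalg.lstsq(A,b,rcond=None)[0];return x.round(4),(A@x-b).round(4)
a=line([("top",(378.4,215.8)),("side",(356,157.3)),("wrist",(304.5,290))]);print("bar v,z",a)
h=line([("top",t) for t in[(375,162)]]+[("side",(304,151))]);print("hinge",h)
b=line([("top",(310,198.4)),("wrist",(358,130))]);print("nose v",b, "edge v",np.array([.536,.0355])@v[:2])
x,z=a[0];P=x*v+(-.121)*u;print("bar world",P,z, "angle",np.arcsin((z-.132)/.14))
s=r.read_state();M=R.from_quat(s["eef_rot"]).as_matrix();print(M.round(3))
tgt=P+[0,0,z];print("to grasp(tool)",(M.T@(tgt+[0,0,-.019]-s["ee_pos"])).round(4))
E
```

```text
bar v,z (array([0.4719, 0.1351]), array([ 0.0001, -0.0001, -0.    ]))
hinge (array([0.6113, 0.1383]), array([0., 0.]))
nose v (array([0.5336, 0.071 ]), array([-0.,  0.])) edge v 0.5369383
bar world [ 0.47604667 -0.103455    0.        ] 0.1351 angle 0.02214466700528045
[[-0.042  0.999 -0.   ]
 [ 0.999  0.042 -0.   ]
 [-0.    -0.    -1.   ]]
to grasp(tool) [-0.105  -0.022   0.1863]
```

Request:
{"name": "drive_tool", "arguments": {"moves": [[[-0.0405,-0.0075,0,0,0,0,0.35],[-0.0405,-0.0075,0,0,0,0,0.35],[-0.04,-0.007,0,0,0,0,0.35],[0,0,0.04,0,0,0,0.35],[0,0,0.04,0,0,0,0.35],[0,0,0.02,0,0,0,0.35],[0,0,0,0,0,0,0.35]]]}}

```text
time: 4.8
ee_pos: [0.475, -0.1196, 0.2001]
eef_rot: [0.693, 0.721, -0.002, -0.002]
ft_force: [-0.8, 0.3, 1.3]
width: 0.03
grip_force: 0.0
```

```bash
python3 - <<'E'
from h import *
s=r.read_state();print(s["ee_pos"],s["width"])
im=r.camera("side");im2=r.camera("top");
a=cv2.resize(im[100:230,260:400,::-1],(560,520),interpolation=cv2.INTER_CUBIC)
cv2.imwrite("pics/s3.png",a)
E
```

```text
[ 0.47497743 -0.11958973  0.20006835] 0.03002750419301699
```

View pics/s3.png

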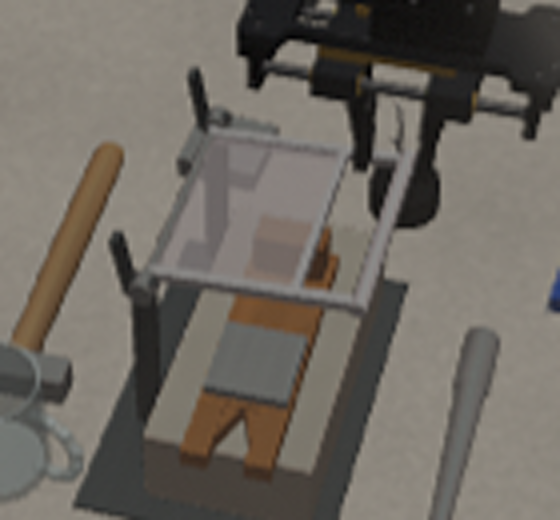

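The fingers, with tips at about (360,165) and (430,170), sit above and either side of the bar, so I descend.

Request:
{"name": "drive_tool", "arguments": {"moves": [[[0,0.0015,0.03,0,0,0,0.35],[0,0,0.02,0,0,0,0.35],[0,0,0.015,0,0,0,0.35],[0,0,0.01,0,0,0,0.35],[0,0,0.007,0,0,0,0.35],[0,0,0,0,0,0,0.35]]]}}

```text
time: 5.5
ee_pos: [0.4783, -0.12, 0.1207]
eef_rot: [0.693, 0.721, 0.0, 0.0]
ft_force: [-0.4, -0.3, -0.3]
width: 0.0303
grip_force: 0.0
```

Request:
{"name": "drive_tool", "arguments": {"moves": [[[0,0,0,0,0,0,0],[0,0,0,0,0,0,0],[0,0,0,0,0,0,0],[0,0,0,0,0,0,0],[0,0,0,0,0,0,0]]], "squeeze": 12}}

```text
time: 6.0
ee_pos: [0.4778, -0.1201, 0.1206]
eef_rot: [0.693, 0.721, -0.0, -0.0]
ft_force: [-3.2, -0.0, 1.3]
width: 0.0115
grip_force: 12.0
```

Request:
{"name": "drive_tool", "arguments": {"moves": [[[0,0.0014,-0.0139,0,0,0,0],[0,0.0028,-0.0137,0,0,0,0],[0,0.0041,-0.0134,0,0,0,0],[0,0.0055,-0.0129,0,0,0,0],[0,0.0067,-0.0123,0,0,0,0]]]}}

```text
time: 6.5
ee_pos: [0.4977, -0.1192, 0.1873]
eef_rot: [0.693, 0.721, -0.001, -0.001]
ft_force: [-5.4, 0.0, -0.3]
width: 0.0114
grip_force: 12.0
```

Request:
{"name": "drive_tool", "arguments": {"moves": [[[0,0.0079,-0.0116,0,0,0,0],[0,0.009,-0.0107,0,0,0,0],[0,0.01,-0.0098,0,0,0,0],[0,0.011,-0.0087,0,0,0,0],[0,0.0118,-0.0076,0,0,0,0]]]}}

```text
time: 7.0
ee_pos: [0.548, -0.1173, 0.237]
eef_rot: [0.693, 0.721, 0.0, -0.001]
ft_force: [-8.6, -0.2, 6.7]
width: 0.0114
grip_force: 12.0
```

```bash
python3 - <<'E'
from h import *
im=r.camera("side")
s=r.read_state();print(s["ee_pos"],s["ft_force"],s["width"])
cv2.imwrite("pics/s4.png",cv2.resize(im[60:230,240:440,::-1],(700,595),interpolation=cv2.INTER_CUBIC))
E
```

```text
[ 0.5502788  -0.11722456  0.23797603] [-7.32061458  1.2562636  11.99901183] 0.01138104516529796
```

View pics/s4.png

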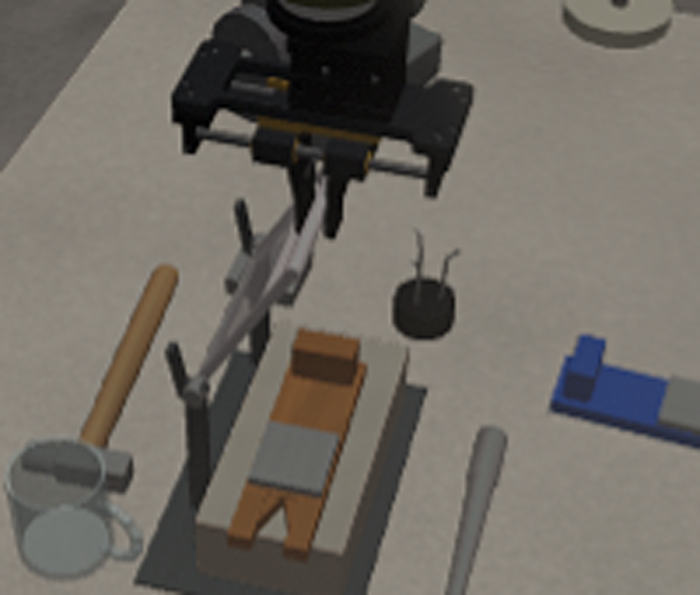

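The guard follows, at about 60°. The force is purely radial and outward, so I ease the path outward.

Request:
{"name": "drive_tool", "arguments": {"moves": [[[0,-0.001,-0.0018,0,0,0,0],[0,-0.001,-0.0017,0,0,0,0],[0,0,0,0,0,0,0]]], "squeeze": 6}}

```text
time: 7.35
ee_pos: [0.5472, -0.1171, 0.2387]
eef_rot: [0.693, 0.721, 0.001, 0.001]
ft_force: [4.5, -0.7, -5.8]
width: 0.0118
grip_force: 6.0
```

Request:
{"name": "drive_tool", "arguments": {"moves": [[[0,0.0132,-0.0052,0,0,0,0],[0,0.013,-0.0051,0,0,0,0],[0,0.0135,-0.0037,0,0,0,0],[0,0,0,0,0,0,0]]]}}

```text
time: 7.75
ee_pos: [0.5876, -0.1155, 0.2537]
eef_rot: [0.693, 0.721, 0.001, 0.001]
ft_force: [0.2, 1.1, 6.3]
width: 0.0118
grip_force: 6.0
```

Request:
{"name": "drive_tool", "arguments": {"moves": [[[0,0.0138,-0.0034,0,0,0,0],[0,0.01,-0.0007,0,0,0,0],[0,0.008,0,0,0,0,0],[0,0.006,0.0003,0,0,0,0],[0,0.004,0.0002,0,0,0,0],[0,0,0,0,0,0,0]]]}}

```text
time: 8.35
ee_pos: [0.6283, -0.1138, 0.2561]
eef_rot: [0.693, 0.721, 0.0, 0.0]
ft_force: [1.4, 1.9, 0.3]
width: 0.0115
grip_force: 6.0
```

Request:
{"name": "drive_tool", "arguments": {"moves": [[[0,0.002,0.0002,0,0,0,0],[0,0.002,0.0002,0,0,0,0],[0,0.002,0.0003,0,0,0,0],[0,0.002,0.0003,0,0,0,0],[0,0,0,0,0,0,0]]]}}

```text
time: 8.85
ee_pos: [0.6359, -0.1135, 0.2551]
eef_rot: [0.693, 0.721, 0.0, -0.0]
ft_force: [0.4, 2.2, 0.1]
width: 0.0115
grip_force: 6.0
```

Request:
{"name": "drive_tool", "arguments": {"moves": [[[0,0.0015,0.0002,0,0,0,0],[0,0.0015,0.0002,0,0,0,0],[0,0.0015,0.0002,0,0,0,0],[0,0,0,0,0,0,0]]]}}

```text
time: 9.25
ee_pos: [0.6404, -0.1134, 0.2545]
eef_rot: [0.693, 0.721, 0.0, -0.0]
ft_force: [-0.3, 2.9, 0.7]
width: 0.0118
grip_force: 6.0
```

Request:
{"name": "drive_tool", "arguments": {"moves": [[[0,0.0015,0.0002,0,0,0,0],[0,0.0015,0.0002,0,0,0,0],[0,0,0,0,0,0,0]]]}}

```text
time: 9.55
ee_pos: [0.6424, -0.1134, 0.2542]
eef_rot: [0.693, 0.721, -0.0, -0.001]
ft_force: [-7.1, 3.9, 5.0]
width: 0.0116
grip_force: 6.0
```

Request:
{"name": "drive_tool", "arguments": {"moves": [[[0,0.001,0,0,0,0,0],[0,0,0,0,0,0,0]]]}}

```text
time: 9.75
ee_pos: [0.6426, -0.1134, 0.2542]
eef_rot: [0.693, 0.721, -0.001, -0.002]
ft_force: [-12.5, 3.7, 6.5]
width: 0.012
grip_force: 6.0
```

At the stop. I relax the push, open, then rise straight up.

Request:
{"name": "drive_tool", "arguments": {"moves": [[[0,-0.001,0,0,0,0,0],[0,0,0,0,0,0,0.35],[0,0,0,0,0,0,0.35],[0,0,0,0,0,0,0.35],[0,0,-0.02,0,0,0,0.35],[0,0,-0.03,0,0,0,0.35],[0,0,-0.03,0,0,0,0.35],[0,0,0,0,0,0,0.35]]]}}

```text
time: 10.55
ee_pos: [0.6444, -0.1144, 0.3386]
eef_rot: [0.693, 0.721, 0.002, 0.003]
ft_force: [0.7, -0.0, 0.7]
width: 0.0303
grip_force: 0.0
```

```bash
python3 - <<'E'
from h import *
s=r.read_state();print(s["ee_pos"],s["joint_positions"].round(2))
for c in("side","top"):
    im=r.camera(c);C=cam(c)
    cv2.imwrite(f"pics/{c}5.png",im[:,:,::-1])
    for q,z in(("guard_bar",.27),("pin_grip",.099),("pin_nose",.082),("pointer_tip",.075),("brick_edge",.068)):
        print(c,q,[(round(d["conf"],2),np.round(d["at"]),atz(C,d["at"],z).round(4)) for d in r.place_of(c,q)][:3])
E
```

```text
[ 0.64442669 -0.11443729  0.33857227] [-0.37  0.42  0.7   1.21 -0.27  1.6   0.32]
side guard_bar [(0.97, array([294., 105.]), array([ 0.6458, -0.1201,  0.27  ]))]
side pin_grip [(0.8, array([332., 160.]), array([ 0.5458, -0.1356,  0.099 ])), (0.63, array([408., 163.]), array([ 0.3435, -0.1886,  0.099 ]))]
side pin_nose [(0.76, array([469., 183.]), array([ 0.1736, -0.1821,  0.082 ]))]
side pointer_tip [(0.74, array([286., 243.]), array([0.5719, 0.1534, 0.075 ]))]
side brick_edge [(0.93, array([317., 212.]), array([0.5329, 0.031 , 0.068 ])), (0.37, array([353., 264.]), array([0.4052, 0.1561, 0.068 ]))]
top guard_bar []
top pin_grip [(0.79, array([423., 268.]), array([ 0.3455, -0.24  ,  0.099 ]))]
top pin_nose [(0.86, array([423., 334.]), array([ 0.1794, -0.2408,  0.082 ])), (0.58, array([310., 198.]), array([0.5323, 0.0515, 0.082 ]))]
top pointer_tip []
top brick_edge [(0.86, array([318., 197.]), array([0.5373, 0.0307, 0.068 ]))]
```

Request:
{"name": "drive_tool", "arguments": {"moves": [[[0,-0.04,0,0,0,0,0.7],[0,-0.04,0,0,0,0,0.7],[-0.02,-0.03,0,0,0,0,0.7],[0,0,0,0,0,0,0.7],[0,0,0,0,0,0,0.7]]]}}

```text
time: 11.65
ee_pos: [0.5338, -0.1381, 0.3348]
eef_rot: [0.693, 0.721, 0.001, 0.0]
ft_force: [0.3, 0.2, 0.1]
width: 0.0585
grip_force: 0.0
```

```bash
python3 - <<'E'
from h import *
s=r.read_state();print(s["ee_pos"])
C=cam("wrist");im=r.camera("wrist");cv2.imwrite("pics/w6.png",im[:,:,::-1])
for q,z in(("pin_grip",.099),("pin_nose",.082),("pointer_tip",.075),("brick_edge",.068)):
    print(q,[(round(d["conf"],2),np.round(d["at"]),atz(C,d["at"],z).round(4)) for d in r.place_of("wrist",q)][:3])
E
```

```text
[ 0.53376087 -0.138075    0.33477592]
pin_grip [(0.73, array([328., 161.]), array([ 0.5392, -0.1304,  0.099 ])), (0.57, array([199., 232.]), array([ 0.3742, -0.2296,  0.099 ]))]
pin_nose [(0.93, array([ 91., 219.]), array([ 0.2187, -0.2243,  0.082 ])), (0.78, array([330.,   1.]), array([0.5333, 0.0521, 0.082 ]))]
pointer_tip [(0.71, array([330.,  18.]), array([0.534 , 0.0366, 0.075 ]))]
brick_edge [(0.6, array([331.,  21.]), array([0.5361, 0.0348, 0.068 ]))]
```

View pics/w6.png

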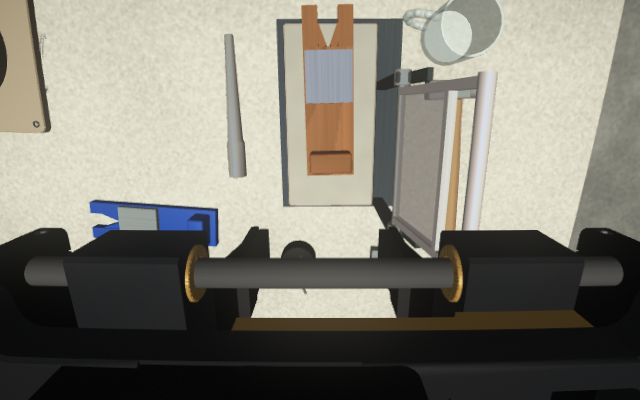

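Picture: guard upright on the right, block at (330,161), nose tips at row ~5. I turn the tool 90°.

Request:
{"name": "drive_tool", "arguments": {"moves": [[[0,0,0,0,0,-0.143,0.7],[0,0,0,0,0,-0.143,0.7],[0,0,0,0,0,-0.143,0.7],[0,0,0,0,0,-0.143,0.7],[0,0,0,0,0,-0.143,0.7],[0,0,0,0,0,-0.143,0.7],[0,0,0,0,0,-0.143,0.7],[0,0,0,0,0,-0.143,0.7],[0,0,0,0,0,-0.143,0.7],[0,0,0,0,0,-0.143,0.7]]]}}

```text
time: 12.9
ee_pos: [0.5344, -0.1376, 0.3338]
eef_rot: [0.047, 0.999, -0.0, -0.0]
ft_force: [-0.8, -0.0, -0.6]
width: 0.0613
grip_force: 0.0
```

Request:
{"name": "drive_tool", "arguments": {"moves": [[[0,0,0,0,0,-0.137,0.6],[0,0,0,0,0,0,0.6],[0,0,0,0,0,0,0.6]]]}}

```text
time: 13.2
ee_pos: [0.5342, -0.1377, 0.334]
eef_rot: [-0.016, 1.0, -0.0, -0.0]
ft_force: [-0.1, 0.1, 0.8]
width: 0.0531
grip_force: 0.0
```

```bash
python3 - <<'E'
from h import *
s=r.read_state();M=R.from_quat(s["eef_rot"]).as_matrix();print(s["ee_pos"],M.round(3),s["joint_positions"].round(2))
print((M.T@(np.array([.5395,-.1295,.087])-s["ee_pos"])).round(4))
E
```

```text
[ 0.53423043 -0.13774344  0.33395193] [[-0.999 -0.032 -0.001]
 [-0.032  0.999 -0.   ]
 [ 0.001 -0.    -1.   ]] [-0.37  0.14  0.61  1.5  -0.08  1.53  1.84]
[-0.0057  0.0081  0.2469]
```

Request:
{"name": "drive_tool", "arguments": {"moves": [[[-0.006,0.008,0.03,0,0,0,0.6],[0,0,0.045,0,0,0,0.6],[0,0,0.045,0,0,0,0.6],[0,0,0.04,0,0,0,0.6],[0,0,0.03,0,0,0,0.6],[0,0,0,0,0,0,0.6]]]}}

```text
time: 13.8
ee_pos: [0.5373, -0.129, 0.1404]
eef_rot: [-0.017, 1.0, 0.0, -0.003]
ft_force: [-0.7, 0.7, 0.7]
width: 0.0521
grip_force: 0.0
```

Request:
{"name": "drive_tool", "arguments": {"moves": [[[0,0,0.02,0,0,0,0.6],[0,0,0.018,0,0,0,0.6],[0,0,0.01,0,0,0,0.6],[0,0,0.006,0,0,0,0.6],[0,0,0,0,0,0,0.6]]]}}

```text
time: 14.3
ee_pos: [0.54, -0.1296, 0.0906]
eef_rot: [-0.018, 1.0, 0.0, 0.0]
ft_force: [0.4, -0.1, 1.0]
width: 0.0522
grip_force: 0.0
```

Request:
{"name": "drive_tool", "arguments": {"moves": [[[0,0,0.003,0,0,0,0.4],[0,0,0,0,0,0,0.2],[0,0,0,0,0,0,0],[0,0,0,0,0,0,0],[0,0,0,0,0,0,0],[0,0,0,0,0,0,0]]], "squeeze": 15}}

```text
time: 14.9
ee_pos: [0.5398, -0.1297, 0.0875]
eef_rot: [-0.018, 1.0, 0.0, 0.0]
ft_force: [-1.3, -0.1, 1.8]
width: 0.0239
grip_force: 14.9
```

Request:
{"name": "drive_tool", "arguments": {"moves": [[[0,0,0,0,0,0,0],[0,0,0,0,0,0,0],[0,0,0,0,0,0,0]]], "squeeze": 35}}

```text
time: 15.2
ee_pos: [0.5398, -0.1297, 0.0875]
eef_rot: [-0.018, 1.0, 0.0, 0.0]
ft_force: [-2.6, 0.8, 6.1]
width: 0.0233
grip_force: 34.8
```

```bash
python3 - <<'E'
from h import *
s=r.read_state();M=R.from_quat(s["eef_rot"]).as_matrix();print(s["ee_pos"],s["ft_force"],s["torque"],M.round(4).tolist())
for c in("side","top","side","top"):
    im=r.camera(c);C=cam(c);cv2.imwrite(f"pics/{c}7.png",im[:,:,::-1])
    for q,z in(("pin_nose",.082),("pointer_tip",.075),("brick_edge",.068)):
        print(c,q,[(round(d["conf"],2),np.round(d["at"],1),atz(C,d["at"],z).round(4)) for d in r.place_of(c,q)][:3])
E
```

```text
[ 0.53979716 -0.12965526  0.08745112] [-2.57281921  0.79642088  6.09371163] [0.0283759  0.4597406  0.17544965] [[-0.9993, -0.0362, 0.0002], [-0.0362, 0.9993, 0.0001], [-0.0002, 0.0001, -1.0]]
side pin_nose [(0.7, array([313.5, 210.8]), array([0.5398, 0.0417, 0.082 ])), (0.63, array([468.8, 185.1]), array([ 0.1724, -0.1751,  0.082 ])), (0.62, array([350.8, 261.8]), array([0.4095, 0.1596, 0.082 ]))]
side pointer_tip [(0.69, array([285.7, 245.2]), array([0.5707, 0.1586, 0.075 ]))]
side brick_edge [(0.76, array([315.6, 210.5]), array([0.5387, 0.028 , 0.068 ]))]
top pin_nose [(0.92, array([423. , 335.9]), array([ 0.1746, -0.2396,  0.082 ])), (0.83, array([308.2, 198.9]), array([0.5288, 0.056 , 0.082 ]))]
top pointer_tip [(0.47, array([268.3, 179.7]), array([0.5821, 0.1639, 0.075 ]))]
top brick_edge [(0.59, array([314.6, 196.4]), array([0.5381, 0.0393, 0.068 ]))]
side pin_nose [(0.84, array([314.7, 214.6]), array([0.533 , 0.0526, 0.082 ])), (0.7, array([468. , 181.8]), array([ 0.1756, -0.1869,  0.082 ]))]
side pointer_tip [(0.72, array([334.6, 161.8]), array([ 0.5424, -0.1544,  0.075 ])), (0.56, array([286.2, 245.7]), array([0.5691, 0.1596, 0.075 ])), (0.31, array([312.6, 212.8]), array([0.5418, 0.0432, 0.075 ]))]
side brick_edge [(0.61, array([317.2, 213.8]), array([0.5314, 0.0372, 0.068 ]))]
top pin_nose [(0.95, array([311.8, 196.3]), array([0.5359, 0.0465, 0.082 ])), (0.77, array([422.8, 336.3]), array([ 0.1736, -0.2391,  0.082 ]))]
top pointer_tip [(0.83, array([264.9, 177.4]), array([0.5884, 0.1732, 0.075 ]))]
top brick_edge [(0.65, array([315.1, 196. ]), array([0.5392, 0.0379, 0.068 ])), (0.64, array([432.5, 213.9]), array([ 0.4914, -0.276 ,  0.068 ]))]
```

Request:
{"name": "drive_tool", "arguments": {"moves": [[[0,0.005,0,0,0,0,0],[0,0.01,0,0,0,0,0],[0,0.012,0,0,0,0,0],[0,0.012,0,0,0,0,0],[0,0.012,0,0,0,0,0],[0,0.012,0,0,0,0,0],[0,0.012,0,0,0,0,0],[0,0.01,0,0,0,0,0],[0,0.01,0,0,0,0,0],[0,0,0,0,0,0,0]]]}}

```text
time: 17.0
ee_pos: [0.5365, -0.0321, 0.0875]
eef_rot: [-0.019, 1.0, 0.001, 0.0]
ft_force: [-0.6, 0.9, 4.8]
width: 0.0236
grip_force: 34.8
```

```bash
python3 - <<'E'
from h import *
s=r.read_state();print(s["ee_pos"],s["ft_force"],s["torque"],s["width"])
a=[]
for c,(x0,y0) in(("top",(230,140)),("side",(250,170))):
    im=r.camera(c);cv2.imwrite(f"pics/{c}8.png",im[:,:,::-1])
    a.append(cv2.resize(im[y0:y0+90,x0:x0+120,::-1],(780,585) if 0 else (400,300),interpolation=cv2.INTER_CUBIC))
b=[cv2.resize(x,(600,450)) for x in a]
t=cv2.imread("pics/top8.png")[155:215,245:325];s_=cv2.imread("pics/side8.png")[195:255,265:345]
cv2.imwrite("pics/m8.png",np.hstack([cv2.resize(t,(400,300),interpolation=cv2.INTER_CUBIC),cv2.resize(s_,(400,300),interpolation=cv2.INTER_CUBIC)]))
E
```

```text
[ 0.53646948 -0.03207643  0.08745075] [-0.55952682  0.86280154  4.80244355] [ 0.17999485  0.01507807 -0.06903394] 0.023597473786883035
```

View pics/m8.png

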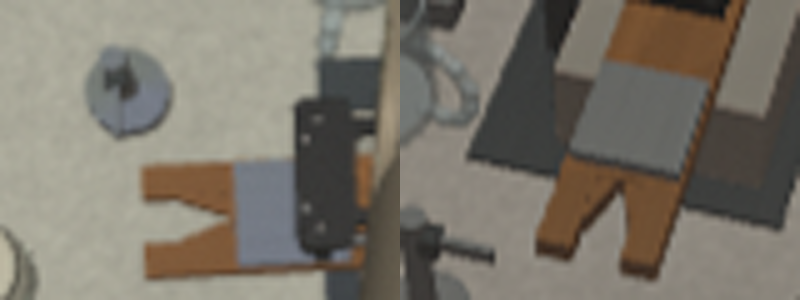

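Top half: nose tips at (142,165)–(146,277), pointer tip at (122,137). Side half: nose top edge from (138,240) to (258,267), pointer tip at (95,255). The nose is still short of the pointer by a little.

```bash
cat > d.py <<'E'
from h import *
M=R.from_quat(r.read_state()["eef_rot"]).as_matrix();u=M[:,1]
t=lambda x,y:(245+(x+.5)/5-.5,155+(y+.5)/5-.5)
s=lambda x,y:(265+(x+.5)/5-.5,195+(y+.5)/5-.5)
p=r.read_state()["ee_pos"];n=p+.18*u;print("FK nose u",u[:2]@n[:2],n)
for c,f,e,tip in(("top",t(142,165),t(146,277),t(122,137)),("side",s(138,240),s(258,267),s(95,255))):
    C=cam(c);A=atz(C,f,.082);B=atz(C,e,.082)
    for z in(.073,.075,.077):
        P=atz(C,tip,z);print(c,"far,near u",(u@A).round(4),(u@B).round(4),"tip",P.round(4),"gap",(u[:2]@(P-(A+B)/2)[:2]).round(4), "width",np.linalg.norm(A-B).round(4))
E
python3 d.py; python3 - <<'E'
from h import *
u=np.array([-.037,.9993])
for k in range(3):
  for c in("top","side"):
    r.camera(c);C=cam(c)
    for q,z in(("pin_nose",.082),("pointer_tip",.075)):
        print(c,q,[(np.round(d["conf"],2),np.round(d["at"],1),(u@atz(C,d["at"],z)[:2]).round(4)) for d in r.place_of(c,q)][:2])
E
```

```text
FK nose u 0.1273282512015487 [0.52956005 0.14776289 0.08779782]
top far,near u 0.1287 0.1279 tip [0.5763 0.1621 0.073 ] gap 0.0117 width 0.0605
top far,near u 0.1287 0.1279 tip [0.5758 0.1619 0.075 ] gap 0.0115 width 0.0605
top far,near u 0.1287 0.1279 tip [0.5754 0.1617 0.077 ] gap 0.0113 width 0.0605
side far,near u 0.1299 0.129 tip [0.5757 0.16   0.073 ] gap 0.0084 width 0.0593
side far,near u 0.1299 0.129 tip [0.5751 0.1612 0.075 ] gap 0.0097 width 0.0593
side far,near u 0.1299 0.129 tip [0.5745 0.1625 0.077 ] gap 0.011 width 0.0593
top pin_nose [(np.float64(0.97), array([271.8, 200.9]), np.float64(0.1333)), (np.float64(0.78), array([423.1, 339.1]), np.float64(-0.2457))]
top pointer_tip [(np.float64(0.56), array([266.4, 178. ]), np.float64(0.1473))]
side pin_nose [(np.float64(0.76), array([467.5, 181.6]), np.float64(-0.1937)), (np.float64(0.75), array([302.9, 240.8]), np.float64(0.1184))]
side pointer_tip [(np.float64(0.56), array([281.8, 242.1]), np.float64(0.1314))]
top pin_nose [(np.float64(0.77), array([424.1, 336.8]), np.float64(-0.2486)), (np.float64(0.64), array([275. , 199.1]), np.float64(0.1247))]
top pointer_tip [(np.float64(0.64), array([265.9, 181.3]), np.float64(0.1488))]
side pin_nose [(np.float64(0.73), array([282.8, 243. ]), np.float64(0.1378)), (np.float64(0.7), array([303. , 241.7]), np.float64(0.1208))]
side pointer_tip [(np.float64(0.95), array([283.1, 242.8]), np.float64(0.1324))]
top pin_nose [(np.float64(0.94), array([422. , 336.6]), np.float64(-0.2433))]
top pointer_tip [(np.float64(0.74), array([372.8, 161.2]), np.float64(-0.1409)), (np.float64(0.71), array([266.4, 182.4]), np.float64(0.1475))]
side pin_nose [(np.float64(0.9), array([468.8, 184.2]), np.float64(-0.1847)), (np.float64(0.8), array([303.7, 243.7]), np.float64(0.1259))]
side pointer_tip [(np.float64(0.93), array([285. , 242.7]), np.float64(0.1309)), (np.float64(0.61), array([296.6, 300.9]), np.float64(0.2695))]
```

```bash
python3 - <<'E'
import cv2,numpy as np
for f,y0,y1,x0,x1 in(("w2",14,36,398,432),("w1",240,258,386,408)):
    g=cv2.imread(f"pics/{f}.png",0)
    print(f,"cols",x0);
    for y in range(y0,y1):print(y,*g[y,x0:x1])
g=cv2.imread("pics/w2.png")
print("prong rows R channel/B"); 
for y in range(122,136):print(y,g[y,[334,339,344,370,375,380]].tolist())
E
```

```text
w2 cols 398
14 218 216 215 214 210 208 206 207 207 204 203 204 208 212 212 212 211 211 209 207 201 199 200 203 205 206 207 210 210 210 209 210 212 214
15 217 216 216 215 212 209 209 209 207 205 203 206 210 212 212 211 210 208 207 204 197 194 197 201 203 205 207 210 212 211 211 213 216 218
16 213 214 215 215 210 207 208 208 207 206 206 207 209 210 210 210 208 205 204 202 199 196 199 202 203 204 208 211 212 212 213 214 216 217
17 209 213 215 213 208 206 206 207 207 205 205 205 206 206 208 208 207 204 204 205 204 203 204 205 205 199 193 193 202 205 212 213 212 214
18 209 214 215 212 207 205 206 207 206 205 203 201 202 203 205 208 207 206 208 210 203 192 189 176 170 166 162 160 169 171 178 185 184 195
19 209 212 213 210 205 205 206 206 205 204 201 198 198 201 204 206 206 207 209 198 172 157 159 152 149 150 148 149 151 151 148 151 126 127
20 204 209 210 207 203 204 205 206 204 204 202 199 199 201 204 204 205 195 172 157 149 149 149 149 151 150 148 151 151 149 145 115 70 74
21 203 205 208 206 204 204 205 205 204 205 204 202 201 201 202 203 191 168 151 147 149 150 150 150 150 148 151 151 15
[... 4059 characters left out ...]
 85]]
129 [[80, 81, 86], [80, 82, 87], [69, 77, 88], [59, 79, 105], [57, 79, 106], [59, 84, 118]]
130 [[60, 85, 119], [61, 87, 122], [62, 90, 127], [75, 112, 159], [76, 114, 163], [77, 116, 165]]
131 [[76, 112, 159], [77, 115, 163], [79, 117, 166], [74, 111, 158], [76, 115, 164], [77, 116, 165]]
132 [[76, 112, 159], [77, 115, 163], [78, 116, 165], [75, 112, 159], [76, 114, 163], [77, 116, 165]]
133 [[77, 113, 159], [77, 115, 163], [78, 117, 165], [74, 112, 158], [76, 115, 163], [77, 116, 165]]
134 [[75, 112, 158], [77, 115, 162], [77, 116, 165], [75, 113, 159], [76, 115, 162], [77, 115, 164]]
135 [[76, 112, 158], [77, 115, 163], [78, 117, 165], [74, 111, 158], [76, 114, 162], [76, 116, 164]]
```

```bash
python3 - <<'E'
from h import *
i=r.camera_info("wrist");u=R.from_quat(r.read_state()["eef_rot"]).as_matrix()[:,1]
def wc(p,q):
    T=np.eye(4);T[:3,:3]=R.from_quat(q).as_matrix();T[:3,3]=p;E=np.linalg.inv(T@i["T_tool_cam"]);return i,E[:3,:3],E[:3,3]
A=wc([.4831,.2665,.3026],[.695,.719,0,0]);B=wc([.4937,.001,.3027],[.693,.721,0,0])
f=lambda C,p,z:(u[:2]@atz(C,p,z)[:2]).round(4)
for z in(.070,.074,.077,.079,.082):
    print(z,"w1 far/in",f(A,(392.,251.6),z),f(A,(392.,254.9),z),"w2 far/in",f(B,(404.5,23.25),z),f(B,(404.5,27.13),z))
print("nose w2",f(B,(339,130.0),.082),f(B,(375,129.2),.082))
print("nose FK then", u[:2]@(np.array([.5398,-.12966])+.18*u[:2]), "now",u[:2]@(r.read_state()["ee_pos"][:2]+.18*u[:2]))
E
```

```text
0.07 w1 far/in 0.1368 0.132 w2 far/in 0.1456 0.1416
0.074 w1 far/in 0.1386 0.1339 w2 far/in 0.1447 0.1407
0.077 w1 far/in 0.14 0.1354 w2 far/in 0.144 0.1401
0.079 w1 far/in 0.1409 0.1363 w2 far/in 0.1435 0.1396
0.082 w1 far/in 0.1423 0.1377 w2 far/in 0.1428 0.139
nose w2 0.0293 0.0304
nose FK then 0.029728787577108923 now 0.12735923259788112
```

Request:
{"name": "drive_tool", "arguments": {"moves": [[[0,0.005,0,0,0,0,0],[0,0.005,0,0,0,0,0],[0,0.002,0,0,0,0,0],[0,0,0,0,0,0,0],[0,0,0,0,0,0,0]]]}}

```text
time: 18.5
ee_pos: [0.536, -0.0219, 0.0874]
eef_rot: [-0.018, 1.0, 0.0, 0.0]
ft_force: [0.5, -3.6, 5.9]
width: 0.024
grip_force: 34.8
```

```bash
python3 - <<'E'
from h import *
s=r.read_state();print(s["ee_pos"],s["ft_force"],s["torque"]);u=R.from_quat(s["eef_rot"]).as_matrix()[:,1];v=np.array([u[1],-u[0],0])
n=s["ee_pos"]+.18*u;print("nose u",u[:2]@n[:2])
T=cam("top");r_=lambda c:np.mean([r.camera(c).astype(float) for _ in range(4)],0)
im=r_("top");g=im.mean(2);cv2.imwrite("pics/t9.png",im[:,:,::-1])
print("proj nose",proj(T,[n[0],n[1],.082]),"tip at nose level",proj(T,[*(n+.045*v)[:2],.077]))
print("cols 260..280");
for y in range(172,186):print(y,*g[y,260:281].astype(int))
print("board R-B")
for y in(187,189,191,193,206,208,210):print(y,*(im[y,262:282,0]-im[y,262:282,2]).astype(int))
S=cam("side");im=r_("side");g=im.mean(2)
print("side proj nose",proj(S,[n[0],n[1],.082]),"tip",proj(S,[*(n+.045*v)[:2],.077]))
for y in range(238,254):print(y,*g[y,276:304].astype(int))
E
```

```text
[ 0.53599562 -0.02185606  0.08743689] [ 0.4961768  -3.59743954  5.91397626] [-0.77774532 -0.03472725 -0.0025838 ]
nose u 0.13841188222178108
proj nose [[269.85048721 198.61301743]] tip at nose level [[269.73530369 182.40289543]]
cols 260..280
172 165 155 127 119 119 106 75 86 93 55 55 64 89 124 123 122 121 121 118 129 162
173 162 153 127 120 119 115 106 112 106 59 60 68 95 126 125 125 123 122 117 128 160
174 161 154 132 120 120 120 121 121 108 70 76 93 116 126 126 126 125 121 111 128 161
175 158 156 135 120 120 121 122 121 113 100 110 117 124 125 125 126 126 115 96 130 164
176 160 160 143 113 120 122 122 122 116 113 123 123 123 124 124 125 126 112 96 139 162
177 163 161 149 117 121 121 122 123 117 113 125 123 123 123 123 124 119 100 111 154 162
178 164 161 154 141 130 122 122 122 117 112 124 124 124 123 123 118 97 93 135 160 163
179 163 159 158 156 136 101 116 124 117 113 124 125 124 125 118 96 84 119 155 160 162
180 161 160 158 160 152 124 95 111 115 106 120 111 106 101 87 83 115 151 162 160 160
181 161 161 160 161 164 156 130 112 103 84 88 81 79 92 113 140 150 161 162 162 161
182 1
[... 2012 characters left out ...]
 137 135 132
249 133 134 134 133 130 130 132 132 131 132 133 135 135 134 124 104 89 72 58 47 45 44 86 132 136 135 134 131
250 121 132 135 133 131 130 130 129 130 133 133 133 133 133 135 139 129 119 109 104 88 85 122 135 135 133 133 132
251 101 117 135 136 135 133 132 129 130 133 132 133 133 134 137 139 139 139 138 137 126 123 133 134 133 133 133 132
252 102 99 128 137 137 134 132 131 132 133 133 132 134 136 137 137 136 136 135 133 132 132 131 131 130 132 134 132
253 101 100 109 135 136 133 133 135 134 133 133 132 133 133 134 133 132 136 134 131 131 132 132 130 129 131 134 132[ WARN:0@2.830] global loadsave.cpp:1063 imwrite_ Unsupported depth image for selected encoder is fallbacked to CV_8U.
```

```bash
python3 - <<'E'
from h import *
s=r.read_state();u=R.from_quat(s["eef_rot"]).as_matrix()[:,1];v=np.array([u[1],-u[0],0]);n=s["ee_pos"]+.18*u
for c in("side","top"):
    C=cam(c);q=lambda a,b,z:proj(C,[*(n+a*u+b*v)[:2],z])[0].round(2)
    print(c,"prong far",[q(0,b,.082) for b in(.03,.026,.022)],"near",q(0,-.026,.082));
    for a in(0,.002,.004):print("tip ctr",a,[q(a,.045,z) for z in(.075,.077,.082)],"outer/inner edges z.077",q(a+.002,.045,.077),q(a-.002,.045,.077),q(a+.002,.045,.073))
E
```

```text
side prong far [array([289.96, 244.9 ]), array([291.56, 245.28]), array([293.17, 245.67])] near [312.58 250.34]
tip ctr 0 [array([284.13, 245.16]), array([284.09, 244.68]), array([283.97, 243.46])] outer/inner edges z.077 [283.81 245.34] [284.36 244.02] [283.9  246.31]
tip ctr 0.002 [array([283.86, 245.83]), array([283.81, 245.34]), array([283.7 , 244.12])] outer/inner edges z.077 [283.54 246.  ] [284.09 244.68] [283.63 246.97]
tip ctr 0.004 [array([283.58, 246.49]), array([283.54, 246.  ]), array([283.42, 244.79])] outer/inner edges z.077 [283.26 246.67] [283.81 245.34] [283.35 247.64]
top prong far [array([269.66, 187.54]), array([269.68, 189.01]), array([269.71, 190.48])] near [270.04 208.27]
tip ctr 0 [array([269.82, 182.55]), array([269.75, 182.4 ]), array([269.55, 182.03])] outer/inner edges z.077 [269.   182.43] [270.49 182.38] [269.15 182.73]
tip ctr 0.002 [array([269.08, 182.58]), array([269.  , 182.43]), array([268.81, 182.05])] outer/inner edges z.077 [268.26 182.45] [269.75 182.4 ] [268.41 182.75]
tip ctr 0.004 [array([268.33, 182.6 ]), array([268.26, 182.45]), array([268.06, 182.08])] outer/inner edges z.077 [267.51 182.48] [269.   182.43] [267.67 182.78]
```

Request:
{"name": "drive_tool", "arguments": {"moves": [[[0,0.0012,0,0,0,0,0],[0,0,0,0,0,0,0],[0,0,0,0,0,0,0],[0,0,0,0,0,0,0]]]}}

```text
time: 19.3
ee_pos: [0.5359, -0.0212, 0.0875]
eef_rot: [-0.018, 1.0, -0.0, 0.0]
ft_force: [-0.8, -4.0, 4.6]
width: 0.0238
grip_force: 34.8
```

```bash
python3 - <<'E'
from h import *
s=r.read_state();u=R.from_quat(s["eef_rot"]).as_matrix()[:,1];print(s["ee_pos"],s["ft_force"],s["joint_vel"].round(3),s["grip_force"],"nose u",u[:2]@s["ee_pos"][:2]+.18)
r.camera("side");C=cam("side");print([(d["conf"],atz(C,d["at"],.27).round(3)) for d in r.place_of("side","guard_bar")][:2])
print(r.close_job())
E
```

```text
[ 0.53593799 -0.02117123  0.08746723] [-0.82541115 -4.01652108  4.63193329] [ 0.    -0.001  0.    -0.001  0.001 -0.001  0.   ] 34.760711789131165 nose u 0.1393775292105356
[(0.65, array([ 0.643, -0.111,  0.27 ]))]
the job is handed in; nothing more can be done
None
```

I handed the job in at about 19 s: the guard rests back against its stop, and the gripper holds the bench pin flat with its nose level with the pointer, to within an estimated 1–2 mm.

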